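Stand the fallen sample bottles up in their row

TASK

Two of the four sample containers on the grey board have fallen over, a tall and a short square bottle. Stand both up again, cap on top, each squarely inside one of the two outlined places that have no upright container in them (either bottle may take either place). Leave the two standing ones and the other things on the table where they are.

Things in the scene. Friction and masses are not known exactly. Their poses are not given: they have to be found in the camera images.
- board: flat grey plastic sample board fixed on the table, 360 (x) x 100 (y) x 15 mm high, pointing roughly away from the robot; origin at the centre of its underside, z up, long axis x. Along the middle of its top are four white square outlines (62 mm inside, sides parallel to the board's edges), the places, 90 mm apart.
- place0 (a point): centre of outlined place 1 of 4 on the board's top face (15 mm above the table), counted from the end nearest the robot; axes as the board's
- place1 (a point): centre of outlined place 2 of 4 on the board's top face (15 mm above the table), counted from the end nearest the robot; axes as the board's
- place2 (a point): centre of outlined place 3 of 4 on the board's top face (15 mm above the table), counted from the end nearest the robot; axes as the board's
- place3 (a point): centre of outlined place 4 of 4 on the board's top face (15 mm above the table), counted from the end nearest the robot; axes as the board's
- tall_bottle: white square plastic bottle lying on a flat side across its place, 0.14-0.28 kg: square body 44 x 44 mm, 90 mm long, black round cap 38 mm in diameter, 122 mm over all. Origin at the centre of the square body (45 mm from the base, 77 mm from the cap's top); z runs from base to cap, x and y are square to the flat sides. At the start the cap points roughly to +y of the board.
- short_bottle: white square plastic bottle lying on a flat side across another place, 0.13-0.25 kg: square body 50 x 50 mm, 66 mm long, black round cap 38 mm in diameter, 98 mm over all. Origin at the centre of the square body (33 mm from the base, 65 mm from the cap's top); z from base to cap, x and y square to the flat sides. At the start the cap points roughly to -y of the board.
- standing_tall: neighbour standing upright on a place: bottle of the same shape as tall_bottle (44 x 44 mm, 122 mm high). Origin at the centre of its square body, 45 mm above its base, z up.
- standing_jar: neighbour standing upright on a place: round glass jar 52 mm in diameter, 96 mm high with its metal lid. Origin on its axis 40 mm above its base, z up.
- petri_dish: bystander on the table to the robot's right of the board: lidded round glass dish, 96 mm in diameter, 18 mm high; origin at the centre of its underside.
- slide_box: bystander on the table to the robot's right of the board: black box 75 x 110 x 32 mm high; origin at the centre of its underside.
- marker: bystander on the table to the robot's left of the board: square marker pen 140 mm long (along its x), 12 mm thick; origin at the centre of its underside.
Not all that is in view belongs to the job. Leave any blue or orange look-alike of the tall_bottle alone.

How it is judged:
By the outcome, as a careful person would: the job done as asked, in the order asked, and still so for the second after the job is handed in, with the robot touching nothing.
It also fails if it takes over 58 s, if anything falls off the work surface, if the arm or the gripper's body presses on something with over 40 N, if the wrist force passes 120 N, or if a joint passes its speed limit or range.

ROBOT

A 6-joint arm with a two-finger parallel gripper is mounted at the origin on the work surface. World frame = base frame: x ahead of the robot, y to its left, z up, the work surface at z = 0. Lengths are in m, angles in degrees, forces in N, time in s.
With the tool pointing down it reaches from about 0.4 to 0.825 m from the base axis. Payload 7 kg.
Tool frame: the origin (TCP) lies on the centre line of the jaws, within the pads' length; the fingertips stand 22 mm ahead of it and the grasp point (between the pads) lies 3 mm ahead of it; z points along the fingers, y is the line along which they close (so a half turn about z gives the same grasp; the last joint's range is limited). The gripper opens to 88 mm and grips with 3 to 60 N. Pads are 19 mm wide; open, the fingers measure 130 mm over their backs; the gripper's body (78 mm by 193 mm) begins 47 mm behind the grasp point.
Start: joints at [-48.409, 20.546, 0.682, 0, -70.136, -16.507], TCP at [0.286, -0.611, 0.249] pointing down, gripper open.
Joint ranges: [-176.03, 176.03], [-82.01, 121.73], [-58.28, 71.71], [-173.87, 95.51], [-174.79, -0.11], [-173.66, 173.66]. Speed limits (degrees/s): [136.94, 136.94, 172.46, 180, 180, 180].

INTERFACE

Orientations are given as [roll, pitch, yaw] about the fixed x, y, z axes, in that order (R = Rz(yaw) Ry(pitch) Rx(roll)).
In Python, from plant import get_state, cams, r gives the robot as it stands.
- The arm moves only by the tool apply_moves, never from a script. Its argument "targets" is a list of rows, each an object with "dp": the shift along the world's x, y, z in m, a list of three; "yaw": the turn about the world's z in degrees. In form: [{"dp": [x, y, z], "yaw": yaw}, ...]. A call has 1 to 20 rows; each row is the pose to reach, as a shift and turn from the pose commanded when the call began; what a row does not reach only later rows make up. A row lasts 1/12 s, in which the tool goes at most 41.7 mm and 7.16 degrees, less where a joint would pass 70% of its speed; a pose out of reach is approached as far as the arm can. A call with a gripper value outside its range is refused whole. "grip" is the gripper command: -1 is fully open, 1 is shut, values between are in proportion, set as the call begins (left out, the last holds). The fingers move at their own pace and stop on an object; "squeeze" is the grip in N (left out, the last holds). Time passes only in rows, so rows that repeat a pose let the fingers close. It gives the time, the measured TCP pose, the force, the opening and the grip force at its end, in the units of the state.
- get_state(): the state, without advancing time (a new reading comes with each control period).
- cams.capture(name): name is "scene" or "side" or "wrist"; returns a dict with "image" (384x512x3 uint8, red, green, blue), "range_z" (384x512 float32, m along the optical axis (not along the pixel's ray), 0 where there is no reading), "fx", "fy", "cx", "cy" (pixels), "k1" (the pictures are not rectified: a ray, as slopes to the right and down, at radius r is drawn at 1 + k1 r^2 times it, then the intrinsics apply), "R" (3x3) and "t" (3): a world point X has camera coordinates R X + t; the wrist camera has in their place "T_tool_cam" (4x4, takes a point from camera to tool coordinates, whose origin is the TCP and whose axes are the flange's). Camera axes: x right, y down, z forward; pixel columns grow to the right and rows downward; lengths in m; the calibration is good to about 2 mm. A picture is of the moment at which its call begins: read the wrist's pose just before it.
- r.close_job(): hands the job in; it is judged then, once.
The state is a dict: "time_s": time; "joints": joint angles; "qd": joint speeds; "joint_torque": joint torques, N m; "tcp_pos": TCP position; "eef_rot": TCP orientation; "contact_force": force on the tool from outside, world axes, zero at the start; "moment": the same for the moment, N m; "gripper_width": finger opening in m; "gripper_force": force on a finger pad.
Only numpy, scipy, OpenCV 4.12 (cv2) and the standard library are available. Lean on these libraries where they do the work, as an engineer would, in place of code of your own. Each camera call takes 0.05 s, during which the arm holds its last target. There are 200 camera calls.

## Working session

There is one attempt and no reset: what is moved stays moved. The work goes in short steps, Python scripts to look and compute and a tool call to move; the robot and the scene stay as the last step left them, time stands still between calls to the robot, and variables do not carry over. Pictures are saved under pics/ and viewed, at most 10 in all, crops included, and the job is handed in when it is done.

Besides the shell and the picture viewer there is one more tool, called after ">>>" as a command line: name --argument value ..., lists and objects as JSON in quotes. apply_moves: Moves the arm, as the interface text tells. Its arguments: {"type":"object","properties":{"targets":{"type":"array","items":{"type":"object","properties":{"dp":{"type":"array","items":{"type":"number"}},"yaw":{"type":"number"}}}},"grip":{"type":"number"},"squeeze":{"type":"number"}},"required":["targets"]}

```bash
mkdir -p pics; ls
cat > h.py <<'E'
import numpy as np,cv2,pickle
from plant import get_state,cams,r
def grab(n):
    s=get_state();c=cams.capture(n);c['s']=s;pickle.dump(c,open(f'{n}.pkl','wb'));return c
def cloud(c):
    h,w=c['range_z'].shape
    u,v=np.meshgrid(np.arange(w),np.arange(h))
    K=np.array([[c['fx'],0,c['cx']],[0,c['fy'],c['cy']],[0,0,1.]])
    p=cv2.undistortPoints(np.stack([u,v],-1).reshape(-1,1,2).astype(float),K,np.array([c['k1'],0,0,0.])).reshape(h,w,2)
    z=c['range_z'][...,None]
    P=np.concatenate([p*z,z],-1)
    if 'R' in c: return (P-np.array(c['t']))@np.array(c['R'])
    from scipy.spatial.transform import Rotation as Ro
    T=np.array(c['T_tool_cam']);s=c['s']
    P=P@T[:3,:3].T+T[:3,3]
    return P@Ro.from_euler('xyz',s['eef_rot'],degrees=True).as_matrix().T+np.array(s['tcp_pos'])
E
python3 - <<'E'
from h import *
a=grab('scene');b=grab('side');print(a['s'])
for c in(a,b):print(-np.array(c['R']).T@c['t'],np.array(c['R'])[2],c['k1'])
cv2.imwrite('pics/a.png',a['image'][...,::-1]);cv2.imwrite('pics/b.png',b['image'][...,::-1])
E
```

```text
pics
{'time_s': 0.0, 'joints': array([-4.84088376e+01,  2.05930388e+01,  6.34627209e-01, -2.08346657e-02,
       -7.01346448e+01, -1.65063817e+01]), 'qd': array([ 0.01432077,  0.02752861, -0.07734872,  0.03517612,  0.06900647,
        0.02635811]), 'joint_torque': array([ 3.86285219e-04, -5.82716346e+01,  2.93060070e+01,  6.99741930e+00,
        6.86577841e-03, -1.55766948e-04]), 'tcp_pos': array([ 0.28596605, -0.61094567,  0.24760878]), 'eef_rot': array([ 1.79905213e+02, -7.66341618e-03, -1.54922309e+02]), 'contact_force': array([ 0.6478026 , -0.03798457, -0.35845128]), 'moment': array([ 0.03229175, -0.02325852,  0.01887484]), 'gripper_force': 0.0, 'gripper_width': 0.08740057184455688}
[1.23428791 0.2541084  1.0200195 ] [-0.56362733 -0.22424125 -0.79500949] -0.07637855290019269
[0.38750829 0.91066536 0.83072932] [ 0.12566509 -0.75849144 -0.63945212] -0.12961105259180059
```

View pics/a.png

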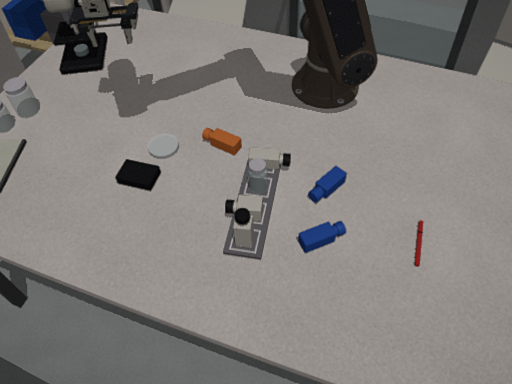

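View pics/b.png

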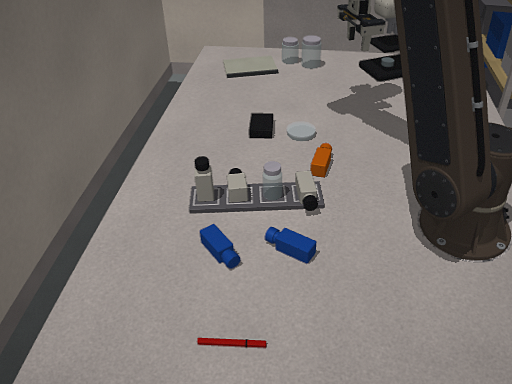

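The scene view shows the board running from (265,150) to (243,255). The tall bottle lies at place0 with its cap at (286,160), the jar stands at (257,170), the short bottle lies at place2 with its cap at (230,207), and the tall neighbour stands at (243,230). The side view agrees.

```bash
cat > m.py <<'E'
from h import *
def load(n):return pickle.load(open(n+'.pkl','rb'))
E
python3 - <<'E'
from m import *
a=load('scene');P=cloud(a);b=load('side');Q=cloud(b)
print('table',np.median(P[300:320,200:300,2]),'sideTable',np.median(Q[280:300,200:300,2]))
for n,(u,v) in dict(corF1=(227,253),corF2=(260,255),tallbody=(265,158),tallcap=(286,160),jar=(257,167),shortb=(248,206),shortcap=(230,207),stall=(242,215)).items():print(n,P[v,u].round(3))
for n,(u,v) in dict(c1=(192,209),c2=(322,204),tallcap=(310,202),tallb=(306,182),sb=(238,185),stall=(203,163),jar=(272,167)).items():print(n,Q[v,u].round(3))
E
```

```text
table 0.0010885377956725605 sideTable 0.0003206271302319833
corF1 [ 0.734 -0.053  0.013]
corF2 [0.713 0.03  0.017]
tallbody [ 0.436 -0.059  0.062]
tallcap [ 0.416 -0.002  0.053]
jar [ 0.515 -0.051  0.112]
shortb [ 0.61  -0.041  0.064]
shortcap [ 0.623 -0.088  0.054]
stall [ 0.688 -0.023  0.137]
c1 [0.712 0.028 0.012]
c2 [ 0.372 -0.032  0.013]
tallcap [0.403 0.004 0.048]
tallb [ 0.419 -0.064  0.058]
sb [ 0.594 -0.024  0.063]
stall [ 0.677 -0.008  0.14 ]
jar [ 0.507 -0.05   0.11 ]
```

>>> apply_moves --targets '[{"dp": [0.234, 0.571, 0.19], "yaw": 75}, {"dp": [0.234, 0.571, 0.19], "yaw": 75}, {"dp": [0.234, 0.571, 0.19], "yaw": 75}, {"dp": [0.234, 0.571, 0.19], "yaw": 75}, {"dp": [0.234, 0.571, 0.19], "yaw": 75}, {"dp": [0.234, 0.571, 0.19], "yaw": 75}, {"dp": [0.234, 0.571, 0.19], "yaw": 75}, {"dp": [0.234, 0.571, 0.19], "yaw": 75}, {"dp": [0.234, 0.571, 0.19], "yaw": 75}, {"dp": [0.234, 0.571, 0.19], "yaw": 75}, {"dp": [0.234, 0.571, 0.19], "yaw": 75}, {"dp": [0.234, 0.571, 0.19], "yaw": 75}, {"dp": [0.234, 0.571, 0.19], "yaw": 75}, {"dp": [0.234, 0.571, 0.19], "yaw": 75}, {"dp": [0.234, 0.571, 0.19], "yaw": 75}, {"dp": [0.234, 0.571, 0.19], "yaw": 75}, {"dp": [0.234, 0.571, 0.19], "yaw": 75}, {"dp": [0.234, 0.571, 0.19], "yaw": 75}, {"dp": [0.234, 0.571, 0.19], "yaw": 75}, {"dp": [0.234, 0.571, 0.19], "yaw": 75}]' --grip -1

```text
time_s: 1.77
tcp_pos: [0.5196, -0.0411, 0.4382]
eef_rot: [180.0, -0.0, -80.0]
contact_force: [-0.2, -0.6, -0.0]
gripper_width: 0.0876
gripper_force: 0.0
```

Run:
```python
from h import *
c=grab('wrist');print(c['s']['tcp_pos'],c['s']['eef_rot'],c['s']['time_s'],c['T_tool_cam'])
cv2.imwrite('pics/c.png',c['image'][...,::-1])
```

```text
[ 0.51962871 -0.04112285  0.43817377] [ 1.79955749e+02 -2.15857678e-03 -7.99665387e+01] 1.7667 [[-5.29436039e-04 -9.61088967e-01 -2.76238513e-01  7.54382069e-02]
 [ 9.99999714e-01 -6.58202038e-04  3.73426673e-04  7.97410977e-04]
 [-5.40717008e-04 -2.76238237e-01  9.61089041e-01 -1.36793549e-01]
 [ 0.00000000e+00  0.00000000e+00  0.00000000e+00  1.00000000e+00]]
```

View pics/c.png

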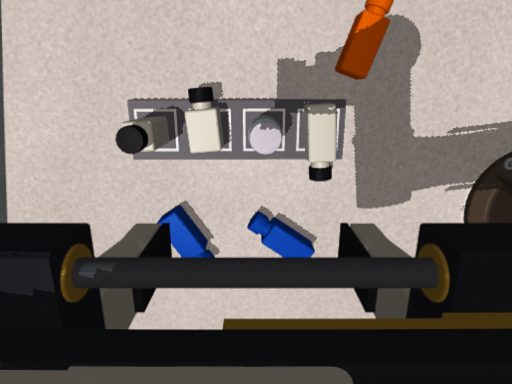

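The wrist view shows the board with corners near (128,99), (345,99), (342,160) and (135,159). The tall bottle is at (320,133) with its cap at (320,172), the short bottle at (204,128) with its cap at (202,95), and the jar at (265,137).

```bash
cat > meas.py <<'E'
from m import *
def meas(n):
    c=load(n);P=cloud(c).astype(np.float32);I=c['image'].astype(int);v=np.full(P.shape[:2],False);v[60:205,110:370]=c['range_z'][60:205,110:370]>0
    z=P[...,2];I=I.max(2)
    def rect(m,name):
        m=cv2.morphologyEx(m.astype(np.uint8),cv2.MORPH_OPEN,np.ones((3,3)))>0
        pts=P[m];rc=cv2.minAreaRect(np.ascontiguousarray(pts[:,:2]));print(name,len(pts),np.round(rc[0],4),np.round(rc[1],4),round(rc[2],1),'z',np.percentile(pts[:,2],[5,50,95]).round(4));return rc
    return P,z,I,v,rect
E
python3 - <<'E'
from meas import *
P,z,I,v,rect=meas('wrist')
print('table',np.median(z[190:200,200:260]))
rect(v&(z>0.009),'board')
def win(u0,u1,v0,v1):
    w=np.zeros_like(v);w[v0:v1,u0:u1]=1;return w&v
w=win(295,345,90,190);rect(w&(z>.03)&(I>110),'tallbody');rect(w&(z>.03)&(I<70),'tallcap');rect(w&(z>.03),'tallall');rect(w&(z>.052)&(I>110),'talltop')
w=win(180,226,80,160);rect(w&(z>.03)&(I>110),'shortbody');rect(w&(z>.03)&(I<70),'shortcap');rect(w&(z>.03),'shortall');rect(w&(z>.058)&(I>110),'shorttop')
w=win(245,290,105,160);rect(w&(z>.105),'jarlid')
w=win(110,160,110,160);rect(w&(z>.128),'stallcap')
E
```

```text
table 0.0009006772
board 14511 [ 0.5393 -0.0634] [0.3859 0.187 ] 11.2 z [0.0145 0.0275 0.1215]
tallbody 1675 [ 0.4165 -0.0653] [0.043  0.0984] 13.7 z [0.0533 0.0596 0.0613]
tallcap 276 [ 0.4019 -0.0076] [0.037  0.0203] 15.3 z [0.044  0.054  0.0573]
tallall 2165 [ 0.4141 -0.0551] [0.0432 0.1216] 13.5 z [0.0442 0.0593 0.0612]
talltop 1604 [ 0.4165 -0.0656] [0.043 0.098] 13.7 z [0.0576 0.0597 0.0614]
shortbody 1501 [ 0.6011 -0.0487] [0.0496 0.0769] 15.0 z [0.0543 0.0654 0.0671]
shortcap 344 [ 0.6128 -0.0964] [0.0358 0.0214] 12.3 z [0.0469 0.0569 0.0601]
shortall 1974 [ 0.6035 -0.059 ] [0.0503 0.0981] 15.0 z [0.0485 0.0649 0.0669]
shorttop 1368 [ 0.5997 -0.0435] [0.0496 0.066 ] 15.0 z [0.0636 0.0656 0.0671]
jarlid 830 [ 0.5056 -0.0557] [0.0449 0.0449] 83.2 z [0.1102 0.1118 0.1133]
stallcap 679 [ 0.6839 -0.0261] [0.0363 0.0367] 9.0 z [0.1334 0.1375 0.1389]
```

Run:
```python
from meas import *
P,z,I,v,rect=meas('wrist')
w=np.zeros_like(v);w[93:166,120:352]=1
m=(w&v&(z>.0095)&(z<.022))
rc=rect(m,'board')
a=np.radians(10);
# corners & edges: robust line fits
c=load('wrist')
pts=P[m][:,:2].astype(float)
o=pts.mean(0)
for _ in range(2):
    ex=np.array([np.cos(a),np.sin(a)]);ey=np.array([-ex[1],ex[0]])
    q=np.c_[(pts-o)@ex,(pts-o)@ey]
    sl=[];ed=[]
    for s in(-1,1):
        b=[(x,np.percentile(s*q[abs(q[:,0]-x)<.004][:,1],98)) for x in np.arange(-.16,.16,.008) if (abs(q[:,0]-x)<.004).sum()>8]
        b=np.array(b);b=b[abs(b[:,1]-np.median(b[:,1]))<.006];f=np.polyfit(b[:,0],s*b[:,1],1);sl.append(f[0]);ed.append(f[1])
    a+=np.arctan(sl[1]) ;print(sl,ed,np.degrees(a))
xe=np.percentile(q[:,0],[.3,99.7]);print(xe,xe[1]-xe[0])
ctr=o+ex*xe.mean()+ey*np.mean(ed);print('centre',ctr)
white=m&(I>150);print(white.sum())
rect(white,'white')
```

```text
board 7083 [ 0.5498 -0.0484] [0.3605 0.1005] 10.2 z [0.0142 0.0158 0.0175]
[np.float64(0.004352748911476866), np.float64(0.0015077627100102422)] [np.float64(-0.04457647732439386), np.float64(0.052364978633952015)] 10.08638837432721
[np.float64(0.0028874126834097175), np.float64(1.6331197445339358e-05)] [np.float64(-0.044569896711775026), np.float64(0.0523678665075903)] 10.087324083015138
[-0.18116727  0.17625995] 0.35742722349773925
centre [ 0.54924436 -0.0484922 ]
1009
white 677 [ 0.5498 -0.0493] [0.3406 0.0708] 10.5 z [0.0145 0.0161 0.0179]
```

>>> apply_moves --targets '[{"dp": [-0.118, 0.0375, -0.03], "yaw": 3.5}, {"dp": [-0.118, 0.0375, -0.07], "yaw": 3.5}, {"dp": [-0.118, 0.0375, -0.11], "yaw": 3.5}, {"dp": [-0.118, 0.0375, -0.15], "yaw": 3.5}, {"dp": [-0.118, 0.0375, -0.19], "yaw": 3.5}, {"dp": [-0.118, 0.0375, -0.23], "yaw": 3.5}, {"dp": [-0.118, 0.0375, -0.27], "yaw": 3.5}, {"dp": [-0.118, 0.0375, -0.29], "yaw": 3.5}, {"dp": [-0.118, 0.0375, -0.29], "yaw": 3.5}, {"dp": [-0.118, 0.0375, -0.29], "yaw": 3.5}, {"dp": [-0.118, 0.0375, -0.29], "yaw": 3.5}, {"dp": [-0.118, 0.0375, -0.29], "yaw": 3.5}]'

```text
time_s: 2.82
tcp_pos: [0.4033, -0.0029, 0.1501]
eef_rot: [-179.9, -0.0, -76.4]
contact_force: [-0.1, 1.2, 0.5]
gripper_width: 0.0874
gripper_force: 0.0
```

Run:
```python
from h import *
c=grab('wrist');print(c['s']['tcp_pos'],c['s']['eef_rot'],c['s']['time_s'])
P=cloud(c)
cv2.imwrite('pics/d.png',c['image'][...,::-1])
d=(c['image'].max(2)<70)&(P[...,2]>.03)&(P[...,2]<.06)&(P[...,0]>.36)&(P[...,0]<.44)&(P[...,1]>-.05)&(P[...,1]<.03)
print(d.sum(), P[d][:,:2].mean(0), np.percentile(P[d],[2,98],axis=0))
```

```text
[ 0.4032808  -0.00288346  0.15008684] [-1.79867959e+02 -2.47332503e-03 -7.64368253e+01] 2.8167
1356 [ 0.4023323  -0.00837067] [[ 0.38502241 -0.0204267   0.04079177]
 [ 0.41991257  0.00383944  0.05725584]]
```

View pics/d.png

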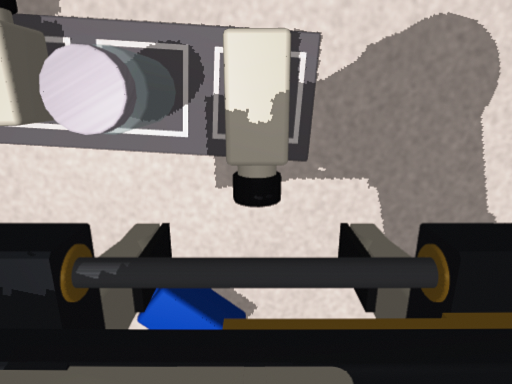

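The wrist close-up shows the tall bottle's cap at (257,188), on a short neck and centred between the open fingers. The jar is at (90,88) and the blue look-alike at (190,310); both are clear of the descent.

>>> apply_moves --targets '[{"dp": [-0.001, 0, -0.025], "yaw": 0}, {"dp": [-0.001, 0, -0.05], "yaw": 0}, {"dp": [-0.001, 0, -0.07], "yaw": 0}, {"dp": [-0.001, 0, -0.09], "yaw": 0}, {"dp": [-0.001, 0, -0.103], "yaw": 0}, {"dp": [-0.001, 0, -0.103], "yaw": 0}, {"dp": [-0.001, 0, -0.103], "yaw": 0}]'

```text
time_s: 3.45
tcp_pos: [0.4019, -0.0026, 0.0464]
eef_rot: [-180.0, -0.0, -76.4]
contact_force: [0.4, 0.1, -0.7]
gripper_width: 0.0876
gripper_force: 0.0
```

>>> apply_moves --targets '[{"dp": [0, 0, 0], "yaw": 0}, {"dp": [0, 0, 0], "yaw": 0}, {"dp": [0, 0, 0], "yaw": 0}, {"dp": [0, 0, 0], "yaw": 0}, {"dp": [0, 0, 0], "yaw": 0}, {"dp": [0, 0, 0], "yaw": 0}, {"dp": [0, 0, 0], "yaw": 0}, {"dp": [0, 0, 0], "yaw": 0}, {"dp": [0, 0, 0], "yaw": 0}, {"dp": [0, 0, 0], "yaw": 0}]' --grip 1 --squeeze 10

```text
time_s: 4.28
tcp_pos: [0.4012, -0.0028, 0.0456]
eef_rot: [180.0, -0.0, -76.4]
contact_force: [0.1, 1.0, 2.0]
gripper_width: 0.0374
gripper_force: 10.0
```

Run:
```python
from h import *
s=get_state();t=s['tcp_pos'];print(t,s['eef_rot'],s['gripper_width'],s['gripper_force'])
def arc(t,u,L,h,place,n=14):
    E0=np.array(t[:2])-L*u; E1=np.array(place)+h*u
    for k in range(1,n+1):
        f=k/n;th=np.radians(90*f)
        p=E0*(1-f)+E1*f+u*(L*np.cos(th)-h*np.sin(th))
        z=L*np.sin(th)+h*np.cos(th)-h+.002*f
        print(np.round([*(p-t[:2]),z],3))
y=np.radians(13.5);arc(t,np.array([-np.sin(y),np.cos(y)]),.114,.022,(.4167,-.0724))
```

```text
[ 0.40118803 -0.0027966   0.04556112] [ 1.79997407e+02 -2.87524944e-03 -7.64078457e+01] 0.03744001421324087 9.99866098165512
[-0.     0.001  0.013]
[-0.001  0.001  0.025]
[-0.     0.     0.037]
[ 0.    -0.002  0.048]
[ 0.001 -0.006  0.058]
[ 0.002 -0.011  0.067]
[ 0.003 -0.016  0.075]
[ 0.005 -0.023  0.082]
[ 0.006 -0.03   0.088]
[ 0.008 -0.037  0.092]
[ 0.01  -0.045  0.094]
[ 0.012 -0.053  0.096]
[ 0.014 -0.062  0.096]
[ 0.016 -0.07   0.094]
```

>>> apply_moves --targets '[{"dp": [0, 0.001, 0.007], "yaw": 0}, {"dp": [0, 0.001, 0.013], "yaw": 0}, {"dp": [-0.001, 0.001, 0.025], "yaw": 0}, {"dp": [0, 0, 0.037], "yaw": 0}, {"dp": [0, -0.002, 0.048], "yaw": 0}, {"dp": [0.001, -0.006, 0.058], "yaw": 0}, {"dp": [0.002, -0.011, 0.067], "yaw": 0}, {"dp": [0.003, -0.016, 0.075], "yaw": 0}, {"dp": [0.005, -0.023, 0.082], "yaw": 0}, {"dp": [0.006, -0.03, 0.088], "yaw": 0}, {"dp": [0.008, -0.037, 0.092], "yaw": 0}, {"dp": [0.01, -0.045, 0.095], "yaw": 0}, {"dp": [0.012, -0.053, 0.098], "yaw": 0}, {"dp": [0.014, -0.062, 0.1], "yaw": 0}, {"dp": [0.016, -0.07, 0.101], "yaw": -1}, {"dp": [0.016, -0.07, 0.103], "yaw": -3.3}, {"dp": [0.016, -0.07, 0.105], "yaw": -3.3}, {"dp": [0.016, -0.07, 0.105], "yaw": -3.3}]'

```text
time_s: 5.78
tcp_pos: [0.4172, -0.0733, 0.1506]
eef_rot: [180.0, -0.0, -79.7]
contact_force: [0.8, 0.6, -1.4]
gripper_width: 0.0377
gripper_force: 10.0
```

Run:
```python
from h import *
a=grab('scene');b=grab('side');w=grab('wrist');print(w['s'])
f=lambda c,x0,x1,y0,y1:cv2.resize(c['image'][y0:y1,x0:x1,::-1],(400,400),interpolation=cv2.INTER_CUBIC)
cv2.imwrite('pics/e.png',np.hstack([f(a,200,320,100,220),f(b,240,360,110,230)]))
```

```text
{'time_s': 5.8833, 'joints': array([ 1.70111007e+01,  1.79271554e+00, -3.75058337e+01, -4.55005106e-03,
       -5.07115614e+01, -6.68805522e+00]), 'qd': array([ 0.40084577, -0.0608882 , -0.30714185,  0.00654828,  0.05094688,
       -0.0819365 ]), 'joint_torque': array([-1.69625035e-01, -2.72925675e+01,  2.47763228e+01,  6.05818748e+00,
        9.30936185e-04, -7.95937056e-03]), 'tcp_pos': array([ 0.4170969 , -0.07294499,  0.15042648]), 'eef_rot': array([ 1.79989548e+02,  2.31959204e-03, -7.96798362e+01]), 'contact_force': array([ 0.3961663 ,  0.12403505, -2.02940383]), 'moment': array([0.0741436 , 0.10205484, 0.00079398]), 'gripper_force': 9.999793320894241, 'gripper_width': 0.03750686395502598}
```

View pics/e.png

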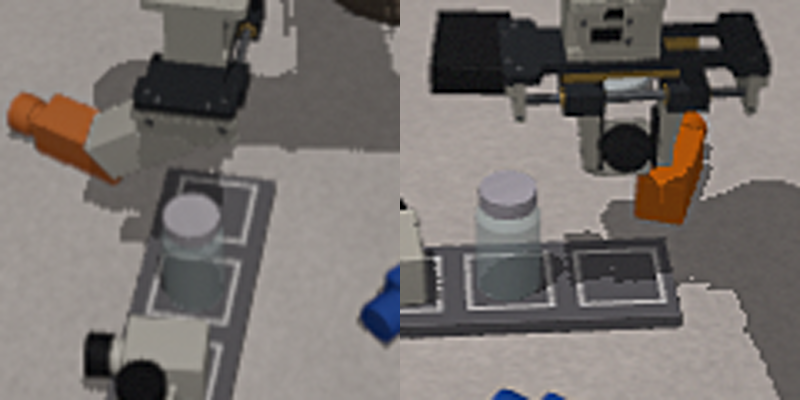

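The bottle is lifted, but it is still horizontal in the grip: the side view shows its cap facing us at (625,147). Friction at 10 N is holding it, so I'll ease the squeeze in steps to let it swing down, and watch the moment.

>>> apply_moves --targets '[{"dp": [0, 0, 0.006], "yaw": 0}, {"dp": [0, 0, 0.006], "yaw": 0}, {"dp": [0, 0, 0.006], "yaw": 0}]' --squeeze 6.5

```text
time_s: 6.18
tcp_pos: [0.4174, -0.0726, 0.157]
eef_rot: [-179.9, 0.0, -79.7]
contact_force: [-0.2, -0.7, -0.9]
gripper_width: 0.0378
gripper_force: 6.5
```

```bash
python3 -c "
from h import *
s=get_state();print(s['moment'],s['contact_force'],s['gripper_force'],s['gripper_width'],s['tcp_pos'])"
```

```text
[0.1007969  0.08580051 0.01953497] [-0.176353   -0.70432934 -0.89148901] 6.499944627285004 0.037848690795512445 [ 0.41743559 -0.07260885  0.15697859]
```

>>> apply_moves --targets '[{"dp": [0, 0, 0], "yaw": 0}, {"dp": [0, 0, 0], "yaw": 0}, {"dp": [0, 0, 0], "yaw": 0}, {"dp": [0, 0, 0], "yaw": 0}]' --squeeze 4.5

```text
time_s: 6.52
tcp_pos: [0.4171, -0.0728, 0.1565]
eef_rot: [180.0, 0.0, -79.7]
contact_force: [0.0, 0.4, -1.6]
gripper_width: 0.0378
gripper_force: 4.5
```

```bash
cat > tilt.py <<'E'
from m import *
b=grab('side');s=b['s'];print(s['moment'].round(3),s['contact_force'].round(2),s['gripper_force'],s['tcp_pos'].round(4),s['time_s'])
P=cloud(b);t=s['tcp_pos'];import sys
sg=float(sys.argv[1]) if len(sys.argv)>1 else 0
m=(b['image'].max(2)-b['image'].min(2)<60)&(b['range_z']>0)&(abs(P[...,0]-t[0])<.04)&(abs(P[...,1]-t[1])<.14)&(P[...,2]>.02)&(P[...,2]<t[2]+.02)
for z in np.arange(.02,t[2]+.02,.015):
    q=P[m&(abs(P[...,2]-z)<.0075)]
    if len(q)>3:print(round(z,3),len(q),np.percentile(q[:,0],[5,95]).round(3),np.percentile(q[:,1],[10,50,90]).round(3))
E
python3 tilt.py
```

```text
[ 0.022  0.15  -0.023] [ 0.03  0.37 -1.57] 4.499953910708427 [ 0.4171 -0.0728  0.1565] 6.5167
0.035 12 [0.414 0.443] [-0.103 -0.099 -0.097]
0.05 50 [0.405 0.449] [-0.102 -0.095 -0.091]
0.065 53 [0.404 0.45 ] [-0.11  -0.089 -0.085]
0.08 58 [0.404 0.446] [-0.094 -0.082 -0.078]
0.095 57 [0.402 0.446] [-0.088 -0.075 -0.071]
0.11 73 [0.4   0.442] [-0.075 -0.069 -0.065]
0.125 66 [0.401 0.439] [-0.079 -0.071 -0.065]
0.14 100 [0.387 0.449] [-0.069 -0.061 -0.056]
0.155 207 [0.388 0.447] [-0.08  -0.067 -0.057]
0.17 77 [0.383 0.452] [-0.079 -0.066 -0.056]
```

The bottle has swung down to about 22° from vertical. Next I'll touch its base corner on the board, 48 mm toward +y, and drag back over it to finish the turn.

>>> apply_moves --targets '[{"dp": [-0.004, 0.022, 0], "yaw": 0}, {"dp": [-0.0085, 0.047, 0], "yaw": 0}, {"dp": [-0.0085, 0.047, -0.008], "yaw": 0}, {"dp": [-0.0085, 0.047, -0.015], "yaw": 0}, {"dp": [-0.0085, 0.047, -0.019], "yaw": 0}, {"dp": [-0.0085, 0.047, -0.0205], "yaw": 0}, {"dp": [-0.007, 0.041, -0.019], "yaw": 0}, {"dp": [-0.006, 0.033, -0.018], "yaw": 0}, {"dp": [-0.004, 0.025, -0.0175], "yaw": 0}, {"dp": [-0.003, 0.017, -0.0175], "yaw": 0}, {"dp": [-0.0015, 0.008, -0.018], "yaw": 0}, {"dp": [0, 0, -0.019], "yaw": 0}, {"dp": [0, 0, -0.0195], "yaw": 0}]'

```text
time_s: 7.65
tcp_pos: [0.4171, -0.0743, 0.1368]
eef_rot: [180.0, -0.0, -79.8]
contact_force: [1.2, 1.1, -1.6]
gripper_width: 0.038
gripper_force: 4.5
```

```bash
python3 tilt.py
```

```text
[-0.01   0.085 -0.046] [ 1.24  1.07 -1.61] 4.499642103910446 [ 0.4171 -0.0743  0.1368] 7.65
0.02 29 [0.399 0.438] [-0.077 -0.071 -0.069]
0.035 69 [0.401 0.444] [-0.078 -0.071 -0.067]
0.05 63 [0.4   0.444] [-0.073 -0.068 -0.065]
0.065 77 [0.398 0.442] [-0.071 -0.066 -0.063]
0.08 72 [0.399 0.443] [-0.072 -0.064 -0.06 ]
0.095 76 [0.398 0.442] [-0.066 -0.06  -0.057]
0.11 96 [0.398 0.437] [-0.074 -0.066 -0.059]
0.125 121 [0.386 0.449] [-0.07  -0.062 -0.059]
0.14 202 [0.387 0.447] [-0.085 -0.07  -0.059]
0.155 51 [0.382 0.452] [-0.071 -0.066 -0.058]
```

>>> apply_moves --targets '[{"dp": [0, 0, 0.009], "yaw": 0}, {"dp": [-0.0035, 0.02, 0.009], "yaw": 0}, {"dp": [-0.0035, 0.02, 0.005], "yaw": 0}, {"dp": [-0.0035, 0.02, 0.001], "yaw": 0}, {"dp": [-0.003, 0.016, 0.0005], "yaw": 0}, {"dp": [-0.002, 0.01, 0], "yaw": 0}, {"dp": [-0.001, 0.005, 0], "yaw": 0}, {"dp": [0, 0, 0], "yaw": 0}, {"dp": [0, -0.001, 0], "yaw": 0}, {"dp": [0, 0.001, -0.001], "yaw": 0}, {"dp": [0, 0.001, -0.001], "yaw": 0}]'

```text
time_s: 8.62
tcp_pos: [0.4171, -0.072, 0.1359]
eef_rot: [180.0, 0.0, -79.8]
contact_force: [0.5, 0.4, -2.5]
gripper_width: 0.038
gripper_force: 4.5
```

```bash
python3 tilt.py
```

```text
[ 0.019  0.118 -0.008] [ 0.46  0.4  -2.53] 4.5000361651182175 [ 0.4171 -0.072   0.1359] 8.6167
0.02 31 [0.4  0.44] [-0.066 -0.061 -0.058]
0.035 71 [0.398 0.441] [-0.067 -0.061 -0.057]
0.05 76 [0.399 0.444] [-0.065 -0.06  -0.055]
0.065 80 [0.4   0.444] [-0.064 -0.059 -0.055]
0.08 82 [0.398 0.441] [-0.063 -0.057 -0.054]
0.095 88 [0.397 0.441] [-0.065 -0.057 -0.052]
0.11 93 [0.398 0.439] [-0.072 -0.063 -0.055]
0.125 126 [0.386 0.449] [-0.068 -0.06  -0.055]
0.14 195 [0.387 0.447] [-0.084 -0.067 -0.056]
0.155 44 [0.382 0.452] [-0.069 -0.062 -0.055]
```

>>> apply_moves --targets '[{"dp": [0, 0, -0.001], "yaw": 0}, {"dp": [0, 0, -0.002], "yaw": 0}, {"dp": [0, 0, -0.003], "yaw": 0}, {"dp": [0, 0, -0.003], "yaw": 0}]'

```text
time_s: 9.0
tcp_pos: [0.4178, -0.0718, 0.1337]
eef_rot: [-179.9, -0.0, -79.7]
contact_force: [-0.5, -1.0, 5.8]
gripper_width: 0.0377
gripper_force: 4.5
```

```bash
python3 tilt.py
```

```text
[-0.401  0.422 -0.012] [-0.47 -0.95  5.84] 4.500126242637634 [ 0.4178 -0.0718  0.1337] 9.0
0.02 32 [0.401 0.44 ] [-0.067 -0.062 -0.057]
0.035 75 [0.399 0.44 ] [-0.066 -0.061 -0.057]
0.05 78 [0.397 0.443] [-0.075 -0.06  -0.056]
0.065 75 [0.398 0.444] [-0.063 -0.059 -0.055]
0.08 82 [0.398 0.445] [-0.063 -0.058 -0.054]
0.095 89 [0.399 0.441] [-0.064 -0.056 -0.053]
0.11 98 [0.398 0.439] [-0.072 -0.062 -0.056]
0.125 131 [0.388 0.451] [-0.069 -0.061 -0.055]
0.14 194 [0.386 0.449] [-0.083 -0.067 -0.056]
```

>>> apply_moves --targets '[{"dp": [0, 0, 0.0015], "yaw": 0}, {"dp": [0, 0, 0.002], "yaw": 0}, {"dp": [0, 0, 0.002], "yaw": 0}]'

```text
time_s: 9.3
tcp_pos: [0.4171, -0.0717, 0.1351]
eef_rot: [-180.0, 0.0, -79.7]
contact_force: [0.2, -0.2, -2.1]
gripper_width: 0.038
gripper_force: 4.5
```

>>> apply_moves --targets '[{"dp": [0, 0, 0], "yaw": 0}, {"dp": [0, 0, 0], "yaw": 0}, {"dp": [0, 0, 0], "yaw": 0}, {"dp": [0, 0, 0], "yaw": 0}, {"dp": [0, 0, 0], "yaw": 0}, {"dp": [0, 0, 0.03], "yaw": 0}, {"dp": [0, 0, 0.07], "yaw": 0}, {"dp": [0, 0, 0.11], "yaw": 0}, {"dp": [0, 0.03, 0.15], "yaw": 0}, {"dp": [0.02, 0.05, 0.19], "yaw": 0}, {"dp": [0.05, 0.05, 0.23], "yaw": 0}, {"dp": [0.08, 0.05, 0.27], "yaw": 0}, {"dp": [0.1, 0.05, 0.3], "yaw": 0}, {"dp": [0.1, 0.05, 0.3], "yaw": 0}, {"dp": [0.1, 0.05, 0.3], "yaw": 0}]' --grip -0.25

```text
time_s: 10.55
tcp_pos: [0.5206, -0.0217, 0.4386]
eef_rot: [-179.7, -0.1, -79.7]
contact_force: [-0.9, 0.3, -0.5]
gripper_width: 0.0548
gripper_force: 0.0
```

```bash
python3 tilt.py >/dev/null
cat > look.py <<'E'
from meas import *
c=grab('wrist');print(c['s']['tcp_pos'],c['s']['eef_rot'],c['s']['time_s'])
P=cloud(c).astype(np.float32);z=P[...,2];I=c['image'].astype(int);g=(I.max(2)-I.min(2)<60)&(c['range_z']>0)
cb=np.array([.5496,-.0485]);a=np.radians(10.2);ex=np.array([np.cos(a),np.sin(a)]);ey=np.array([-ex[1],ex[0]])
X=(P[...,:2]-cb)@ex;Y=(P[...,:2]-cb)@ey
for i,x in enumerate((-.135,-.045,.045,.135)):
    w=g&(abs(X-x)<.042)&(abs(Y)<.11)&(z>.03)
    if w.sum()<20: print(i,'none');continue
    top=np.percentile(z[w],98)
    for nm,m in(('top',w&(z>top-.012)),('shoulder',w&(z>.09)&(z<top-.024)),('all',w)):
        m=cv2.morphologyEx(m.astype(np.uint8),cv2.MORPH_OPEN,np.ones((3,3)))>0
        if m.sum()<20: continue
        rc=cv2.minAreaRect(np.ascontiguousarray(np.stack([X[m]-x,Y[m]],-1)*1000))
        print(i,nm,round(float(top),3),m.sum(),np.round(rc[0],1),np.round(rc[1],1),round(rc[2],1))
cv2.imwrite('pics/look.png',c['image'][...,::-1])
E
python3 look.py
```

```text
[ 0.51889757 -0.0215964   0.43616761] [-1.79887840e+02 -1.91836666e-03 -7.97400442e+01] 10.6Traceback (most recent call last):
  File "look.py", line 13, in <module>
    rc=cv2.minAreaRect(np.ascontiguousarray(np.stack([X[m]-x,Y[m]],-1)*1000))
cv2.error: OpenCV(4.12.0) /io/opencv/modules/imgproc/src/convhull.cpp:143: error: (-215:Assertion failed) total >= 0 && (depth == CV_32F || depth == CV_32S) in function 'convexHull'
```

```bash
sed -i 's/-1)\*1000))/-1).astype(np.float32)*1000))/' look.py; python3 look.py
```

```text
[ 0.51758126 -0.02164026  0.43471212] [ 1.79980674e+02  2.15404743e-02 -7.97359979e+01] 10.65
0 top 0.483 73 [26.9 21.3] [6.6 2.1] 88.4
0 shoulder 0.483 1136 [ -1.3 -11.1] [43.8 44.1] 90.0
0 all 0.483 1425 [ 2.2 -4.1] [60.1 48.6] 86.6
1 top 0.525 18815 [2.8 7. ] [ 7.2 78.5] 89.0
1 shoulder 0.525 14145 [1.2 0. ] [58.4 70.2] 58.4
1 all 0.525 43116 [-1.7  1. ] [58.4 75.1] 57.0
2 top 0.524 5202 [-29.9   6.3] [24.2  4.6] 0.4
2 shoulder 0.524 5698 [-16.6  16.6] [50.2 51.2] 89.3
2 all 0.524 23473 [ -5.4 -13.6] [ 73.  111.6] 0.3
3 top 0.139 719 [ 1.4 -2. ] [36.  36.9] 89.4
3 shoulder 0.139 432 [ 0.9 -1.9] [43.4 43. ] 1.5
3 all 0.139 1562 [ 0.6 -1.3] [43.2 44.2] 2.7
```

View pics/look.png

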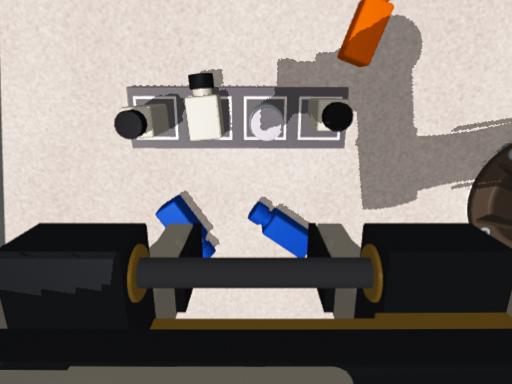

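The view shows the tall bottle upright at place0, around (325,115), but about 10 mm too far toward -y. I'll regrip the cap, lift slightly and shift it.

>>> apply_moves --targets '[{"dp": [-0.03, -0.02, -0.01], "yaw": 0}, {"dp": [-0.06, -0.04, -0.03], "yaw": 0}, {"dp": [-0.09, -0.055, -0.05], "yaw": 0}, {"dp": [-0.1005, -0.0613, -0.09], "yaw": 0}, {"dp": [-0.1005, -0.0613, -0.13], "yaw": 0}, {"dp": [-0.1005, -0.0613, -0.17], "yaw": 0}, {"dp": [-0.1005, -0.0613, -0.2], "yaw": 0}, {"dp": [-0.1005, -0.0613, -0.23], "yaw": 0}, {"dp": [-0.1005, -0.0613, -0.25], "yaw": 0}, {"dp": [-0.1005, -0.0613, -0.25], "yaw": 0}, {"dp": [-0.1005, -0.0613, -0.25], "yaw": 0}]'

```text
time_s: 11.62
tcp_pos: [0.4153, -0.0835, 0.1845]
eef_rot: [179.8, -0.0, -79.7]
contact_force: [-1.1, 0.2, 1.3]
gripper_width: 0.055
gripper_force: 0.0
```

>>> apply_moves --targets '[{"dp": [0.002, 0.0005, -0.02], "yaw": 0}, {"dp": [0.002, 0.0005, -0.035], "yaw": 0}, {"dp": [0.002, 0.0005, -0.0455], "yaw": 0}, {"dp": [0.002, 0.0005, -0.0455], "yaw": 0}]'

```text
time_s: 11.95
tcp_pos: [0.4182, -0.0826, 0.1394]
eef_rot: [180.0, 0.0, -79.7]
contact_force: [0.4, -0.4, -0.0]
gripper_width: 0.055
gripper_force: 0.0
```

>>> apply_moves --targets '[{"dp": [0, 0, 0], "yaw": 0}, {"dp": [0, 0, 0], "yaw": 0}, {"dp": [0, 0, 0], "yaw": 0}, {"dp": [0, 0, 0], "yaw": 0}]' --grip 1 --squeeze 20

```text
time_s: 12.28
tcp_pos: [0.4193, -0.0826, 0.1408]
eef_rot: [-179.9, -0.0, -79.7]
contact_force: [-1.2, 0.2, 6.4]
gripper_width: 0.0377
gripper_force: 20.0
```

>>> apply_moves --targets '[{"dp": [0, 0, 0.0025], "yaw": 0}, {"dp": [-0.0005, 0.003, 0.0025], "yaw": 0}, {"dp": [-0.001, 0.006, 0.0025], "yaw": 0}, {"dp": [-0.0017, 0.0096, 0.0025], "yaw": 0}, {"dp": [-0.0017, 0.0096, 0.0025], "yaw": 0}, {"dp": [-0.0017, 0.0096, 0.001], "yaw": 0}, {"dp": [-0.0017, 0.0096, 0], "yaw": 0}, {"dp": [-0.0017, 0.0096, 0], "yaw": 0}]'

```text
time_s: 12.95
tcp_pos: [0.4175, -0.0732, 0.1408]
eef_rot: [-180.0, -0.1, -79.7]
contact_force: [-5.0, 1.0, 15.7]
gripper_width: 0.0373
gripper_force: 20.1
```

>>> apply_moves --targets '[{"dp": [0, 0, 0], "yaw": 0}, {"dp": [0, 0, 0], "yaw": 0}, {"dp": [0, 0, 0], "yaw": 0}, {"dp": [0, 0, 0], "yaw": 0}, {"dp": [0, 0, 0.03], "yaw": 0}, {"dp": [0, 0, 0.07], "yaw": 0}, {"dp": [0, 0, 0.11], "yaw": 0}, {"dp": [0.02, 0.03, 0.15], "yaw": 0}, {"dp": [0.05, 0.04, 0.19], "yaw": 0}, {"dp": [0.08, 0.04, 0.23], "yaw": 0}, {"dp": [0.11, 0.04, 0.26], "yaw": 0}, {"dp": [0.13, 0.04, 0.28], "yaw": 0}, {"dp": [0.13, 0.04, 0.295], "yaw": 0}, {"dp": [0.13, 0.04, 0.295], "yaw": 0}, {"dp": [0.13, 0.04, 0.295], "yaw": 0}, {"dp": [0.13, 0.04, 0.295], "yaw": 0}]' --grip -0.25

```text
time_s: 14.28
tcp_pos: [0.5466, -0.033, 0.4334]
eef_rot: [179.9, 0.0, -79.7]
contact_force: [-0.0, -0.1, -0.3]
gripper_width: 0.0549
gripper_force: 0.0
```

```bash
sed -i 's/(z>.03)$/(z>.03)\&(z<.16)/' look.py; python3 look.py
```

```text
[ 0.546597   -0.03295629  0.43341148] [ 1.79909068e+02  2.17223682e-02 -7.97234632e+01] 14.2833
0 top 0.139 693 [-1.1 -1.3] [36.3 36.8] 6.4
0 shoulder 0.139 420 [-1.9 -1.8] [44.  42.9] 0.5
0 all 0.139 1476 [-1.7 -1.6] [44.2 43. ] 0.1
1 top 0.113 861 [0.9 0.5] [44.6 44.4] 87.7
1 all 0.113 1098 [ 2.2 -1.3] [48.1 47.4] 82.6
2 top 0.067 1655 [  6.3 -19.8] [50.2 98. ] 4.8
2 all 0.067 1977 [  6.3 -19.9] [50.3 98.1] 4.9
3 top 0.139 682 [ 1.3 -1.5] [36.9 36.6] 1.2
3 shoulder 0.139 407 [ 0.5 -1.3] [42.4 44.1] 2.6
3 all 0.139 1481 [ 0.5 -1.3] [42.5 44.1] 2.6
```

Tall bottle is placed. The short bottle's grasp is blocked by its neighbours, so I'll first push it about 22 mm toward its cap with closed fingers turned along its axis.

>>> apply_moves --targets '[{"dp": [0.01, 0.02, -0.02], "yaw": -7}, {"dp": [0.02, 0.04, -0.04], "yaw": -14}, {"dp": [0.0357, 0.0538, -0.06], "yaw": -21}, {"dp": [0.0357, 0.0538, -0.08], "yaw": -28}, {"dp": [0.0357, 0.0538, -0.1], "yaw": -35}, {"dp": [0.0357, 0.0538, -0.12], "yaw": -42}, {"dp": [0.0357, 0.0538, -0.14], "yaw": -49}, {"dp": [0.0357, 0.0538, -0.16], "yaw": -56}, {"dp": [0.0357, 0.0538, -0.18], "yaw": -63}, {"dp": [0.0357, 0.0538, -0.2], "yaw": -70}, {"dp": [0.0357, 0.0538, -0.22], "yaw": -77}, {"dp": [0.0357, 0.0538, -0.24], "yaw": -84}, {"dp": [0.0357, 0.0538, -0.27], "yaw": -85.3}, {"dp": [0.0357, 0.0538, -0.27], "yaw": -85.3}, {"dp": [0.0357, 0.0538, -0.27], "yaw": -85.3}]' --grip 1

```text
time_s: 15.58
tcp_pos: [0.5809, 0.0202, 0.1633]
eef_rot: [-180.0, -0.2, -164.9]
contact_force: [0.1, -0.0, 1.4]
gripper_width: 0.0003
gripper_force: 0.0
```

>>> apply_moves --targets '[{"dp": [0.0012, 0.0006, -0.03], "yaw": 0}, {"dp": [0.0012, 0.0006, -0.06], "yaw": 0}, {"dp": [0.0012, 0.0006, -0.085], "yaw": 0}, {"dp": [0.0012, 0.0006, -0.1], "yaw": 0}, {"dp": [0.0012, 0.0006, -0.106], "yaw": 0}, {"dp": [0.0012, 0.0006, -0.106], "yaw": 0}, {"dp": [0.003, -0.005, -0.106], "yaw": 0}, {"dp": [0.0045, -0.01, -0.106], "yaw": 0}, {"dp": [0.006, -0.016, -0.106], "yaw": 0}, {"dp": [0.0075, -0.022, -0.106], "yaw": 0}, {"dp": [0.009, -0.027, -0.106], "yaw": 0}, {"dp": [0.0103, -0.0323, -0.106], "yaw": 0}, {"dp": [0.0103, -0.0323, -0.106], "yaw": 0}]'

```text
time_s: 16.67
tcp_pos: [0.5932, -0.0126, 0.0588]
eef_rot: [-180.0, 0.0, -165.1]
contact_force: [0.3, -0.9, 0.3]
gripper_width: 0.0005
gripper_force: 0.0
```

>>> apply_moves --targets '[{"dp": [-0.002, 0.008, 0], "yaw": 0}, {"dp": [-0.002, 0.008, 0.03], "yaw": 0}, {"dp": [-0.002, 0.008, 0.07], "yaw": 0}, {"dp": [-0.002, 0.008, 0.11], "yaw": 0}, {"dp": [-0.01, 0.002, 0.15], "yaw": 7}, {"dp": [-0.02, -0.005, 0.19], "yaw": 14}, {"dp": [-0.03, -0.01, 0.23], "yaw": 21}, {"dp": [-0.04, -0.015, 0.27], "yaw": 28}, {"dp": [-0.045, -0.02, 0.31], "yaw": 35}, {"dp": [-0.045, -0.02, 0.34], "yaw": 42}, {"dp": [-0.045, -0.02, 0.37], "yaw": 49}, {"dp": [-0.045, -0.02, 0.376], "yaw": 56}, {"dp": [-0.045, -0.02, 0.376], "yaw": 63}, {"dp": [-0.045, -0.02, 0.376], "yaw": 70}, {"dp": [-0.045, -0.02, 0.376], "yaw": 77}, {"dp": [-0.045, -0.02, 0.376], "yaw": 84}, {"dp": [-0.045, -0.02, 0.376], "yaw": 88}, {"dp": [-0.045, -0.02, 0.376], "yaw": 88}, {"dp": [-0.045, -0.02, 0.376], "yaw": 88}]' --grip -1

```text
time_s: 18.25
tcp_pos: [0.5477, -0.0312, 0.434]
eef_rot: [179.9, -0.0, -77.2]
contact_force: [-0.4, 0.2, 0.5]
gripper_width: 0.0874
gripper_force: 0.0
```

```bash
python3 look.py
python3 - <<'E'
from meas import *
P,z,I,v,rect=meas('wrist')
v=(P[...,0]>.56)&(P[...,0]<.67)&(P[...,1]<.03)&(P[...,1]>-.18)&(z>.03)&(z<.08)
rect(v&(I>110),'shortbody');rect(v&(I<70),'shortcap');rect(v,'shortall')
E
```

```text
[ 0.54767715 -0.03118458  0.43404985] [ 1.79937619e+02 -4.41024919e-04 -7.71529832e+01] 18.25
0 top 0.139 680 [-1.5 -1.1] [37.1 36.7] 77.0
0 shoulder 0.139 407 [-1.2 -1.3] [43.1 43.3] 0.2
0 all 0.139 1482 [-1.1 -1. ] [44.3 43. ] 89.7
1 top 0.113 859 [0.3 0.1] [44.6 44.3] 3.5
1 all 0.113 1102 [ 1.6 -1.2] [47.6 49.5] 89.5
2 top 0.067 1710 [  7.  -39.5] [50.  97.9] 4.9
2 all 0.067 2042 [  7.  -39.5] [50. 98.] 4.8
3 top 0.139 697 [ 0.8 -1.7] [36.6 36.4] 1.5
3 shoulder 0.139 392 [ 0.6 -1.3] [42.5 43.4] 2.8
3 all 0.139 1477 [ 0.6 -1.5] [42.7 43.8] 2.6
shortbody 1592 [ 0.6054 -0.068 ] [0.0494 0.077 ] 14.9 z [0.0544 0.0655 0.0671]
shortcap 362 [ 0.6171 -0.1152] [0.0361 0.0215] 15.3 z [0.0473 0.0568 0.0602]
shortall 2230 [ 0.6279 -0.0711] [0.0926 0.1009] 15.2 z [0.047  0.065  0.0672]
```

>>> apply_moves --targets '[{"dp": [0.02, -0.03, -0.02], "yaw": 2.2}, {"dp": [0.04, -0.06, -0.04], "yaw": 2.2}, {"dp": [0.0705, -0.0857, -0.06], "yaw": 2.2}, {"dp": [0.0705, -0.0857, -0.1], "yaw": 2.2}, {"dp": [0.0705, -0.0857, -0.14], "yaw": 2.2}, {"dp": [0.0705, -0.0857, -0.18], "yaw": 2.2}, {"dp": [0.0705, -0.0857, -0.22], "yaw": 2.2}, {"dp": [0.0705, -0.0857, -0.25], "yaw": 2.2}, {"dp": [0.0705, -0.0857, -0.27], "yaw": 2.2}, {"dp": [0.0705, -0.0857, -0.27], "yaw": 2.2}, {"dp": [0.0705, -0.0857, -0.27], "yaw": 2.2}]'

```text
time_s: 19.22
tcp_pos: [0.6181, -0.1173, 0.1639]
eef_rot: [179.9, -0.0, -74.9]
contact_force: [0.1, -0.0, 0.5]
gripper_width: 0.0873
gripper_force: 0.0
```

Run:
```python
from h import *
c=grab('wrist');t=c['s']['tcp_pos'];print(t)
P=cloud(c)
d=(c['image'].max(2)<70)&(P[...,2]>.035)&(P[...,2]<.065)&(abs(P[...,0]-.617)<.04)&(P[...,1]>-.16)&(P[...,1]<-.07)
print(d.sum(), np.percentile(P[d],[2,50,98],axis=0).round(4))
d2=(P[...,2]>.03)&(P[...,2]<.08)&(abs(P[...,0]-.61)<.05)&(abs(P[...,1]+.08)<.07)&(c['image'].max(2)>-1)&(d|(c['image'].min(2)>100))
d2=cv2.morphologyEx(d2.astype(np.uint8),cv2.MORPH_OPEN,np.ones((5,5)))>0
print(cv2.minAreaRect(P[d2][:,:2].astype(np.float32)))
def arc(t,u,L,h,place,n=16):
    E0=np.array(t[:2])-L*u; E1=np.array(place)+h*u
    for k in range(1,n+1):
        f=k/n;th=np.radians(90*f)
        p=E0*(1-f)+E1*f+u*(L*np.cos(th)-h*np.sin(th))
        print(np.round([*(p-t[:2]),L*np.sin(th)+h*np.cos(th)-h],3))
arc((.6182,-.1169),np.array([.259,-.966]),.09,.025,(.5939,-.0405))
```

```text
[ 0.61806308 -0.11727735  0.16389314]
1460 [[ 0.6009 -0.1293  0.0369]
 [ 0.6188 -0.1186  0.056 ]
 [ 0.636  -0.1043  0.0602]]
((0.6086042523384094, -0.07920496165752411), (0.049396004527807236, 0.09728138893842697), 14.909274101257324)
[-0.     0.001  0.009]
[-0.001  0.002  0.017]
[-0.002  0.004  0.025]
[-0.003  0.007  0.033]
[-0.004  0.011  0.039]
[-0.005  0.015  0.046]
[-0.007  0.02   0.051]
[-0.009  0.025  0.056]
[-0.01   0.031  0.06 ]
[-0.012  0.037  0.064]
[-0.014  0.043  0.066]
[-0.016  0.05   0.068]
[-0.018  0.057  0.068]
[-0.02   0.063  0.068]
[-0.022  0.07   0.067]
[-0.024  0.076  0.065]
```

>>> apply_moves --targets '[{"dp": [0.001, -0.0005, -0.03], "yaw": 0}, {"dp": [0.001, -0.0005, -0.06], "yaw": 0}, {"dp": [0.001, -0.0005, -0.085], "yaw": 0}, {"dp": [0.001, -0.0005, -0.105], "yaw": 0}, {"dp": [0.001, -0.0005, -0.113], "yaw": 0}, {"dp": [0.001, -0.0005, -0.113], "yaw": 0}]'

```text
time_s: 19.77
tcp_pos: [0.6196, -0.1177, 0.0514]
eef_rot: [180.0, 0.0, -74.8]
contact_force: [-0.0, -0.7, 0.9]
gripper_width: 0.0874
gripper_force: 0.0
```

>>> apply_moves --targets '[{"dp": [0, 0, 0], "yaw": 0}, {"dp": [0, 0, 0], "yaw": 0}, {"dp": [0, 0, 0], "yaw": 0}, {"dp": [0, 0, 0], "yaw": 0}, {"dp": [0, 0, 0], "yaw": 0}, {"dp": [0, 0, 0], "yaw": 0}, {"dp": [0, 0, 0], "yaw": 0}, {"dp": [0, 0, 0], "yaw": 0}]' --grip 1 --squeeze 5

```text
time_s: 20.43
tcp_pos: [0.6194, -0.1177, 0.0517]
eef_rot: [-180.0, -0.0, -74.8]
contact_force: [0.7, -0.4, 0.5]
gripper_width: 0.0395
gripper_force: 0.0
```

>>> apply_moves --targets '[{"dp": [0, 0.001, 0.005], "yaw": 0}, {"dp": [0, 0.001, 0.009], "yaw": 0}, {"dp": [-0.001, 0.002, 0.017], "yaw": 0}, {"dp": [-0.002, 0.004, 0.025], "yaw": 0}, {"dp": [-0.003, 0.007, 0.033], "yaw": 0}, {"dp": [-0.004, 0.011, 0.039], "yaw": 0}, {"dp": [-0.005, 0.015, 0.046], "yaw": 0}, {"dp": [-0.007, 0.02, 0.051], "yaw": 0}, {"dp": [-0.009, 0.025, 0.056], "yaw": 0}, {"dp": [-0.01, 0.031, 0.06], "yaw": 0}, {"dp": [-0.012, 0.037, 0.064], "yaw": 0}, {"dp": [-0.014, 0.043, 0.066], "yaw": 0}, {"dp": [-0.016, 0.05, 0.068], "yaw": 0}, {"dp": [-0.016, 0.05, 0.068], "yaw": 0}]'

```text
time_s: 21.6
tcp_pos: [0.6032, -0.0665, 0.1199]
eef_rot: [-180.0, 0.0, -74.8]
contact_force: [0.1, -1.0, -0.6]
gripper_width: 0.0377
gripper_force: 5.0
```

```bash
python3 tilt.py
python3 - <<'E'
from m import *
b=load('side');cv2.imwrite('pics/f.png',cv2.resize(b['image'][110:230,170:330,::-1],(640,480),interpolation=cv2.INTER_CUBIC))
E
```

```text
[-0.041  0.127  0.044] [ 0.05 -0.95 -0.6 ] 5.000090450048447 [ 0.6032 -0.0665  0.1199] 21.6
0.035 40 [0.569 0.611] [-0.015 -0.009 -0.004]
0.05 117 [0.569 0.613] [-0.021 -0.013 -0.006]
0.065 119 [0.572 0.617] [-0.026 -0.019 -0.014]
0.08 128 [0.573 0.62 ] [-0.037 -0.027 -0.021]
0.095 158 [0.577 0.621] [-0.051 -0.04  -0.028]
0.11 168 [0.573 0.631] [-0.067 -0.052 -0.046]
0.125 91 [0.571 0.635] [-0.065 -0.055 -0.047]
```

View pics/f.png

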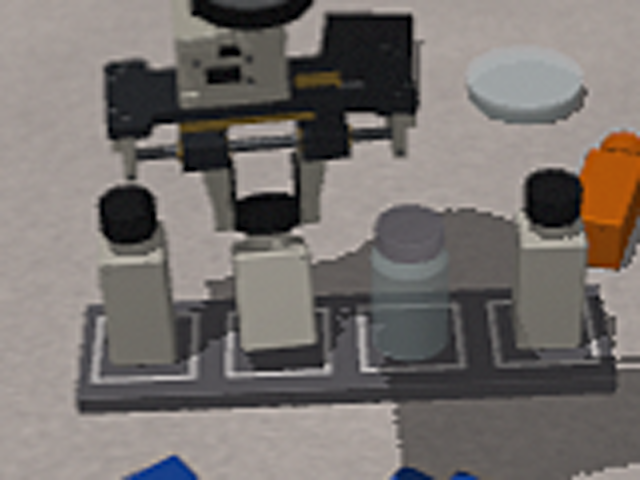

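The side view shows the short bottle hanging from the gripper at place2, around (275,285). It is tilted about 22° with its base toward +y. I'll apply the same corner drag as before.

>>> apply_moves --targets '[{"dp": [0, 0, 0.006], "yaw": -1}, {"dp": [0.002, -0.008, 0.006], "yaw": -4}, {"dp": [0.003, -0.0155, 0.005], "yaw": -5}, {"dp": [0.003, -0.0155, 0.001], "yaw": -5}, {"dp": [0.003, -0.0155, -0.0015], "yaw": -5}, {"dp": [0.002, -0.01, -0.0015], "yaw": -5}, {"dp": [0, -0.004, -0.001], "yaw": -5}, {"dp": [-0.002, 0.002, -0.001], "yaw": -5}, {"dp": [-0.004, 0.008, -0.0015], "yaw": -5}, {"dp": [-0.006, 0.014, -0.002], "yaw": -5}, {"dp": [-0.0075, 0.018, -0.003], "yaw": -5}, {"dp": [-0.0084, 0.0211, -0.004], "yaw": -5}, {"dp": [-0.0084, 0.0211, -0.004], "yaw": -5}]'

```text
time_s: 22.73
tcp_pos: [0.5951, -0.0457, 0.1157]
eef_rot: [-180.0, 0.0, -79.8]
contact_force: [-0.4, 0.3, 2.3]
gripper_width: 0.0378
gripper_force: 5.0
```

```bash
python3 tilt.py
```

```text
[ 0.173 -0.025  0.001] [-0.37  0.3   2.3 ] 5.000241324305534 [ 0.5951 -0.0457  0.1157] 22.7333
0.02 42 [0.57  0.613] [-0.022 -0.017 -0.013]
0.035 81 [0.571 0.613] [-0.022 -0.017 -0.014]
0.05 87 [0.57  0.614] [-0.023 -0.018 -0.014]
0.065 85 [0.571 0.614] [-0.022 -0.018 -0.015]
0.08 167 [0.572 0.617] [-0.043 -0.024 -0.016]
0.095 74 [0.568 0.621] [-0.041 -0.031 -0.025]
0.11 204 [0.568 0.624] [-0.051 -0.037 -0.027]
0.125 65 [0.561 0.631] [-0.041 -0.034 -0.028]
```

>>> apply_moves --targets '[{"dp": [0, 0, 0.001], "yaw": 0}, {"dp": [0, 0, 0.001], "yaw": 0}, {"dp": [0, 0, 0.001], "yaw": 0}, {"dp": [0, 0, 0.001], "yaw": 0}, {"dp": [0, 0, 0.001], "yaw": 0}, {"dp": [0, 0, 0.03], "yaw": 0}, {"dp": [0, 0, 0.06], "yaw": 0}, {"dp": [0, 0, 0.1], "yaw": 0}, {"dp": [0, 0, 0.14], "yaw": 0}, {"dp": [-0.02, 0.005, 0.18], "yaw": 0}, {"dp": [-0.04, 0.01, 0.22], "yaw": 0}, {"dp": [-0.048, 0.012, 0.26], "yaw": 0}, {"dp": [-0.048, 0.012, 0.3], "yaw": 0}, {"dp": [-0.048, 0.012, 0.317], "yaw": 0}, {"dp": [-0.048, 0.012, 0.317], "yaw": 0}, {"dp": [-0.048, 0.012, 0.317], "yaw": 0}]' --grip -0.2

```text
time_s: 24.12
tcp_pos: [0.5471, -0.0345, 0.434]
eef_rot: [-179.8, 0.0, -79.8]
contact_force: [0.2, -0.6, -0.7]
gripper_width: 0.0525
gripper_force: 0.0
```

```bash
sed -i "s/(z>.09)&(z<top-.024)/(z>(.06 if i==2 else .09))\&(z<top-.024)/" look.py; python3 look.py
```

```text
[ 0.54714911 -0.03454692  0.43400883] [-1.79825870e+02  3.17940755e-02 -7.98177312e+01] 24.1167
0 top 0.139 689 [-1.6 -1.7] [36.5 37. ] 88.8
0 shoulder 0.139 418 [-1.6 -1.7] [43.6 42.8] 0.2
0 all 0.139 1484 [-1.8 -1.6] [44.2 43. ] 0.3
1 top 0.113 855 [1.1 0.5] [44.5 44.3] 90.0
1 all 0.113 1104 [ 1.2 -1.1] [50.2 47.7] 0.2
2 top 0.115 593 [-0.2 -1.7] [37.2 36.1] 89.4
2 shoulder 0.115 508 [-0.3 -2.1] [48.8 49.8] 89.8
2 all 0.115 1232 [-0.4 -2.2] [48.8 50.1] 89.8
3 top 0.139 681 [ 1.4 -1.8] [36.8 36.6] 0.0
3 shoulder 0.139 412 [ 0.9 -1.5] [43.3 43.6] 2.5
3 all 0.139 1475 [ 1.1 -1.5] [43.9 43.7] 2.7
```

View pics/look.png

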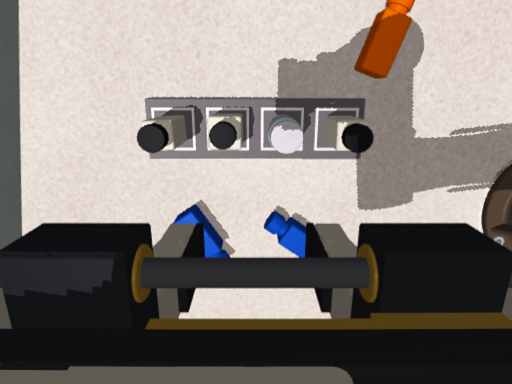

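Both bottles are upright and square in their places: the short one at (224,133) and the tall one at (345,133), each within about 2 mm of centre. The neighbours have not moved.

```bash
python3 -c "
from plant import r
print(r.close_job())"
```

```text
the job is handed in; nothing more can be done
None
```

Both fallen bottles now stand cap-up and square in their outlined places, the tall one in place0 and the short one in place2, each about 2 mm off centre; the jar and the standing bottle did not move, and I handed the job in at about 24 s.

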